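Fill the bath-bomb tray and lean its lid by the ledge

ROBOT

A 7-joint arm with a two-finger parallel gripper is mounted at the origin on the work surface. World frame = base frame: x ahead of the robot, y to its left, z up, the work surface at z = 0. Lengths are in m, angles in rad, forces in N, time in s.
With the tool pointing down it reaches from about 0.35 to 0.775 m from the base axis. Payload 3.1 kg.
Tool frame: the origin (TCP) lies on the centre line of the jaws, within the pads' length; the fingertips stand bot.tip_extent ahead of it and the grasp point (between the pads) lies 5 mm behind it (bot.tip_extent is the distance from the TCP to the fingertips, in m); z points along the fingers, y is the direction in which the jaws open and shut (so a half turn about z gives the same grasp; the last joint's range is limited). The gripper opens to 85 mm and grips with 20 to 120 N. Pads are 22 mm wide; open, the fingers measure 114 mm over their backs; the gripper's body (76 mm by 85 mm) begins 54 mm behind the grasp point. The pads swing forward as they close: fully open they stand 13 mm farther back than shut.
Start: joints at [-1.326, 0.311, 0.014, 1.512, -0.004, 1.319, -0.027], TCP at [0.156, 0.528, 0.245] pointing down, gripper open.
Joint ranges: [-2.7, 2.7], [-0.3, 1.91], [-1.27, 1.3], [0.12, 2.57], [-1.44, 4.58], [0.2, 2.03], [-3.05, 3.05]. Speed limits (rad/s): [2.79, 2.79, 3.14, 3.14, 3.14, 3.14, 3.14].

INTERFACE

Orientations are given as a unit quaternion [x, y, z, w].
In Python, from cell import bot, cams, workorder gives the robot as it stands.
- The arm moves only by the shell command python3 -m pendant 'ROWS' [FORCE]. ROWS is JSON, a list of rows, each an object with "xyz": the shift along the tool's x, y, z in mm, a list of three; "twist": the turn about the tool's z in rad; "hand": the gripper command: -1 is shut, 1 is fully open, values between are in proportion. In form: [{"xyz": [dx, dy, dz], "twist": twist, "hand": hand}, ...]. A call has 1 to 8 rows; each row is the pose to reach, as a shift and turn from the pose commanded when the call began, along the tool's axes at that moment; what a row does not reach only later rows make up. A row lasts 1/8 s, in which the tool goes at most 62.5 mm and 10.7 degrees, less where a joint would pass 70% of its speed; a pose out of reach is approached as far as the arm can. A call with a gripper value outside its range is refused whole. The fingers move at their own pace and stop on an object; FORCE is the grip in N (left out, the last holds). Time passes only in rows, so rows that repeat a pose let the fingers close. It gives the time, the measured TCP pose, the force and the opening at its end, in the units of the state.
- bot.sense(): the state, without advancing time (a new reading comes with each control period).
- cams.get_image(name): name is "side" or "top" or "wrist"; returns the picture (480x640x3 uint8, red, green, blue); there is no depth.
- cams.get_calibration(name): a dict with "K" (3x3 intrinsics, pixels), "world_from_camera" (4x4, takes a point from camera to world coordinates). Camera axes: x right, y down, z forward; pixel columns grow to the right and rows downward; lengths in m; the calibration is good to about 2 mm. A picture is of the moment at which its call begins: read the wrist's pose just before it. get_calibration takes no time and is no camera call; for the wrist camera it gives the pose at the moment of the call.
- workorder.hand_in(): hands the job in, once; it reports no verdict.
The state is a dict: "time": time; "q": joint angles; "joint_vel": joint speeds; "tau": joint torques, N m; "ee_pos": TCP position; "eef_rot": TCP orientation; "wrist_force": force on the tool from outside, world axes, zero at the start; "ft_torque": the same for the moment, N m; "grip_width": finger opening in m.
Only numpy, scipy, OpenCV 4.12 (cv2) and the standard library are available. Lean on these libraries where they do the work, as an engineer would, in place of code of your own. Each camera call takes 0.05 s, during which the arm holds its last target. There are 200 camera calls.

TASK

Take the lid off the wooden bath-bomb tray and, first of all, lean it against the front of the white ledge: one short end on the counter, slanting back onto the ledge's upper front edge, with the grip block outward, and let go. Then set the three bath bombs down softly in the tray, one in each well, without letting any fall onto the counter. The lid must still be leaning at the end, and the tin and the jar must be left standing where they are.

Things in the scene. Friction and masses are not known exactly. Their poses are not given: they have to be found in the camera images.
- tray: fixed wooden bath-bomb tray, block 222 x 84 x 25 mm (x, y, z) with three square wells in a row along its x; origin at the centre of its underside, on the counter. At the start the lid lies on it and covers the wells
- tray_hole0 (a point): centre of the mouth of the well at the tray's -x end, at the tray's top face (z = 25 mm); wells are 44 x 44 mm, 18 mm deep, 74 mm apart. A seated ball rests on the well's four edges with its centre 20.4 mm above this point
- tray_hole1 (a point): the same for the middle well
- tray_hole2 (a point): the same for the well at the tray's +x end
- lid: loose flat wooden lid, board 200 x 80 x 10 mm (x long, y, z thick), 160 g, lying on the tray with its long side roughly along the row of wells; origin at the centre of its underside, z out of its top face. In the middle of the top stands a dark grip block 50 mm long (x), 24 mm wide (y), rising 28 mm above the board (38 mm above the underside)
- lid_grip (a point): centre of the grip block, 24 mm above the lid's underside; axes as the lid
- lid_end_a (a point): middle of the lower edge of the lid's short end at its +x, on the underside
- lid_end_b (a point): the same at its -x end
- ledge: fixed white moulded bath ledge, an upright block 70 deep (x) x 200 wide (y) x 120 mm high; origin at the foot of the middle of its front face (the face towards the robot, looking along the body's -x), so the block reaches from x = 0 to 70 mm; the lid is to lean against the upper front edge, at x = 0, z = 120 mm.
- tin: bystander: white round tin with a steel top, 60 mm wide, 85 mm high, standing loose among the bath bombs; origin at its underside
- jar: bystander: white cream jar 64 mm wide, 55 mm high, standing loose among the bath bombs; origin at its underside
- bomb0_center (a point): centre of a bath bomb: hard loose ball, 60 mm in diameter, about 140 g, beige; all three are alike. At the start it sits on its own small metal dish, centre 40 mm above the counter
- bomb0: the same ball as a body; use its centre point, as its axes turn when it rolls
- rest0: fixed little square dark metal dish that holds bath bomb 0 at the start, 48 mm wide outside, 40 mm inside, 18 mm high; origin at the centre of its underside
- bomb1_center (a point): centre of a bath bomb: hard loose ball, 60 mm in diameter, about 140 g, beige; all three are alike. At the start it sits on its own small metal dish, centre 40 mm above the counter
- bomb1: the same ball as a body; use its centre point, as its axes turn when it rolls
- rest1: fixed little square dark metal dish that holds bath bomb 1 at the start, 48 mm wide outside, 40 mm inside, 18 mm high; origin at the centre of its underside
- bomb2_center (a point): centre of a bath bomb: hard loose ball, 60 mm in diameter, about 140 g, beige; all three are alike. At the start it sits on its own small metal dish, centre 40 mm above the counter
- bomb2: the same ball as a body; use its centre point, as its axes turn when it rolls
- rest2: fixed little square dark metal dish that holds bath bomb 2 at the start, 48 mm wide outside, 40 mm inside, 18 mm high; origin at the centre of its underside
Things that resemble listed ones, but are neither listed nor needed, are in the scene too. What is shaped like the bomb2 but yellow is not meant.

How it is judged:
On the way, in this order (a step that is already met when the one before it is completed fails the run):
1. the lid has been leaned against the ledge and released (contact force between lid and ledge above 0.1 N and angle between lid's own z axis and vertical between 0.5 and 1.3 rad and height (world z) of any of lid_end_a, lid_end_b below 0.015 m and contact force between lid and tray below 0.05 N and x of lid in the frame of ledge below 0 m and contact force between lid and the fingers below 0.05 N and linear speed of lid below 0.02 m/s), for 0.2 s.
2. each well of the tray holds one bath bomb (((horizontal distance between bomb0_center and tray_hole0 below 0.008 m and z of bomb0_center in the frame of tray_hole0 between 0.014 and 0.025 m) or (horizontal distance between bomb1_center and tray_hole0 below 0.008 m and z of bomb1_center in the frame of tray_hole0 between 0.014 and 0.025 m) or (horizontal distance between bomb2_center and tray_hole0 below 0.008 m and z of bomb2_center in the frame of tray_hole0 between 0.014 and 0.025 m)) and ((horizontal distance between bomb0_center and tray_hole1 below 0.008 m and z of bomb0_center in the frame of tray_hole1 between 0.014 and 0.025 m) or (horizontal distance between bomb1_center and tray_hole1 below 0.008 m and z of bomb1_center in the frame of tray_hole1 between 0.014 and 0.025 m) or (horizontal distance between bomb2_center and tray_hole1 below 0.008 m and z of bomb2_center in the frame of tray_hole1 between 0.014 and 0.025 m)) and ((horizontal distance between bomb0_center and tray_hole2 below 0.008 m and z of bomb0_center in the frame of tray_hole2 between 0.014 and 0.025 m) or (horizontal distance between bomb1_center and tray_hole2 below 0.008 m and z of bomb1_center in the frame of tray_hole2 between 0.014 and 0.025 m) or (horizontal distance between bomb2_center and tray_hole2 below 0.008 m and z of bomb2_center in the frame of tray_hole2 between 0.014 and 0.025 m))), for 0.2 s.
At the end, for the whole second after the job is handed in: One ball at rest in each well (centre within 8 mm of its axis, 14 to 25 mm above the mouth). Lid at rest against the ledge, its centre in front of it, middle of one short end within 15 mm of the counter, slanting 0.5 to 1.3 rad from flat, grip outward, off the tray (all of step 1 and all of step 2 and linear speed of each of bomb0, bomb1, bomb2 below 0.03 m/s); the robot touches nothing.
It fails at once if a bath bomb falls or rolls onto the counter (height (world z) of any of bomb0_center, bomb1_center, bomb2_center below 0.034 m).
It fails at once if a bath bomb is dropped into the tray from a height (speed over 0.5 m/s within 30 mm of the mouth of a well) ((linear speed of bomb0 above 0.5 m/s and (distance between bomb0_center and tray_hole0 below 0.03 m or distance between bomb0_center and tray_hole1 below 0.03 m or distance between bomb0_center and tray_hole2 below 0.03 m)) or (linear speed of bomb1 above 0.5 m/s and (distance between bomb1_center and tray_hole0 below 0.03 m or distance between bomb1_center and tray_hole1 below 0.03 m or distance between bomb1_center and tray_hole2 below 0.03 m)) or (linear speed of bomb2 above 0.5 m/s and (distance between bomb2_center and tray_hole0 below 0.03 m or distance between bomb2_center and tray_hole1 below 0.03 m or distance between bomb2_center and tray_hole2 below 0.03 m))).
It fails at once if the tin or the jar is tipped (over 0.4 rad) or pushed (over 40 mm) (angle between any of tin, jar's own z axis and vertical above 0.4 rad or distance of any of tin, jar from where it was at the start of the episode above 0.04 m).
It also fails if it takes over 72 s, if anything falls off the work surface, if the arm or the gripper's body presses on something with over 40 N, if the wrist force passes 120 N, or if a joint passes its speed limit or range.

## Working session

There is one attempt and no reset: what is moved stays moved. The work goes in short steps, Python scripts to look and compute and a shell command to move; the robot and the scene stay as the last step left them, time stands still between calls to the robot, and variables do not carry over. Pictures are saved under pics/ and viewed, about 8 in all and at most 12, crops included, and the job is handed in when it is done.

```bash
ls; mkdir -p pics; python3 - <<'E'
from cell import bot,cams,workorder
import cv2,numpy as np
s=bot.sense();print(s['time'],s['ee_pos'],s['eef_rot'],s['grip_width'],bot.tip_extent)
for n in ['top','side']:
    cv2.imwrite(f'pics/{n}0.png',cams.get_image(n)[...,::-1])
    c=cams.get_calibration(n);print(n,np.round(c['K'],1).tolist(),np.round(c['world_from_camera'],3).tolist())
E
```

```text
pics
0.0 [0.15540714 0.52688125 0.24422119] [ 1.42892720e-01  9.89737501e-01 -1.15752840e-03 -1.01445537e-04] 0.08542462275476781 0.014
top [[455.9, 0.0, 318.7], [0.0, 455.9, 236.9], [0.0, 0.0, 1.0]] [[0.028, -0.998, 0.051, 0.481], [-1.0, -0.029, -0.009, -0.078], [0.01, -0.051, -0.999, 1.096], [0.0, 0.0, 0.0, 1.0]]
side [[442.6, 0.0, 314.1], [0.0, 442.6, 235.4], [0.0, 0.0, 1.0]] [[-0.863, -0.336, 0.378, 0.248], [-0.506, 0.55, -0.665, 0.468], [0.015, -0.765, -0.644, 0.59], [0.0, 0.0, 0.0, 1.0]]
```

View pics/top0.png

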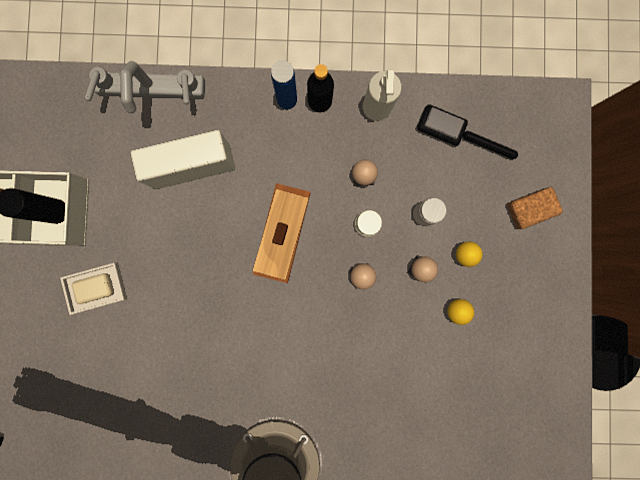

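View pics/side0.png

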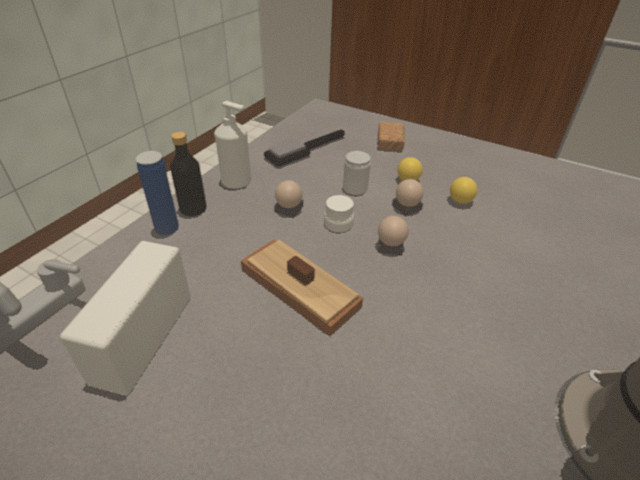

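The overview shows:
- **Lid on tray:** about (282,232) in the top picture.
- **Ledge:** about (181,157).
- **Jar and tin:** (368,223) and (432,211).
- **Ball candidates:** beige at (364,173), (363,276) and (424,269), yellow at (469,254) and (461,312). The beige ones fit the description.

Next I'll measure in an enlarged crop.

```bash
cat > h.py <<'E'
import cv2,numpy as np
from cell import bot,cams,workorder
def ray(cal,uv,z):
    K=np.array(cal['K']);T=np.array(cal['world_from_camera'])
    d=T[:3,:3]@np.linalg.solve(K,[uv[0],uv[1],1.]);o=T[:3,3]
    return o+d*(z-o[2])/d[2]
def proj(cal,p):
    T=np.linalg.inv(np.array(cal['world_from_camera']));c=T[:3,:3]@np.array(p)+T[:3,3]
    u=np.array(cal['K'])@c;return u[:2]/u[2]
E
python3 - <<'E'
from h import *
im=cv2.imread('pics/top0.png');cal=cams.get_calibration('top')
hsv=cv2.cvtColor(im,cv2.COLOR_BGR2HSV)
for p in [(364,173),(363,276),(424,269),(469,254),(461,312),(280,270),(285,187),(300,189),(150,160),(280,233)]: print(p,hsv[p[1],p[0]])
a=cv2.resize(im[120:290,115:320],None,fx=3.9,fy=3.5,interpolation=cv2.INTER_CUBIC)
a=cv2.resize(im[125:295,120:330],None,fx=3.5,fy=3.5,interpolation=cv2.INTER_CUBIC)
b=cv2.resize(im[150:340,330:500],None,fx=3,fy=3,interpolation=cv2.INTER_CUBIC)
cv2.imwrite('pics/c1.png',a);cv2.imwrite('pics/c2.png',b)
E
```

```text
(364, 173) [ 16  97 218]
(363, 276) [ 16  90 230]
(424, 269) [ 16  95 221]
(469, 254) [ 24 200 238]
(461, 312) [ 24 197 239]
(280, 270) [ 15 143 201]
(285, 187) [ 11 183 149]
(300, 189) [ 12 136 143]
(150, 160) [ 24  40 236]
(280, 233) [ 10 170  78]
```

View pics/c1.png

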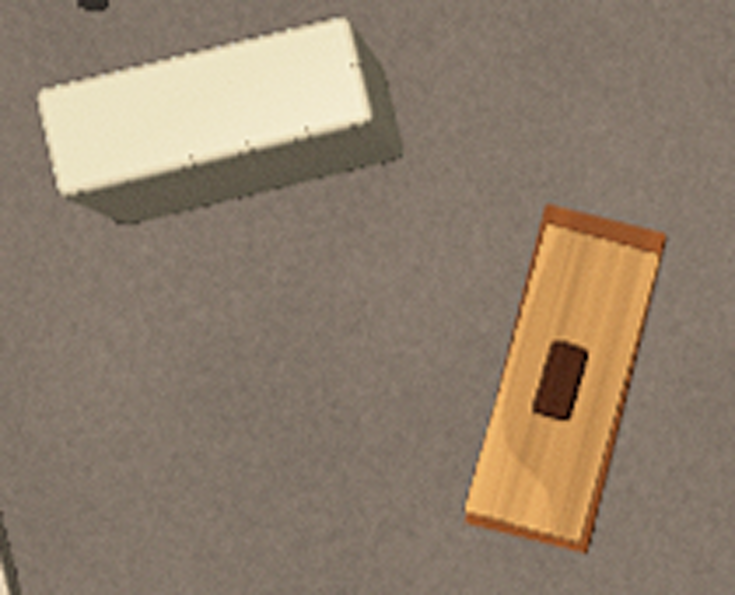

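View pics/c2.png

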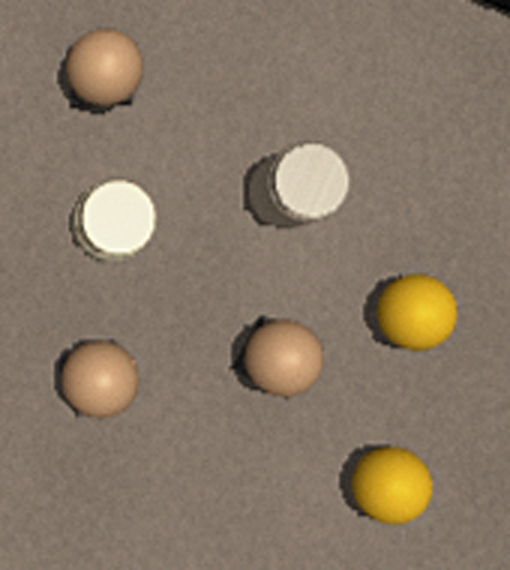

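```bash
cat > m.py <<'E'
from h import *
cal=cams.get_calibration('top')
f=lambda l,z:np.array([ray(cal,(120+u/3.5,125+v/3.5),z)[:2] for u,v in l])
L=f([(39,90),(346,17),(371,122),(63,193)],.12);B=f([(125,223),(402,157)],0)
print('ledge top',L.round(4).tolist(),'widths',np.linalg.norm(L-np.roll(L,-1,0),axis=1).round(3));print('bot front',B.round(4).tolist())
G=f([(555,342),(588,348),(570,420),(534,412)],.063);D=f([(546,224),(660,252),(583,546),(467,515)],.035)
for n,P in(('grip',G),('lid',D)): print(n,P.mean(0).round(4),np.linalg.norm(P-np.roll(P,-1,0),axis=1).round(3),'yaw',np.degrees(np.arctan2(*((P[0]+P[1]-P[2]-P[3])[::-1]))))
for a,b,n in((L[3],L[2],'ltop'),(B[0],B[1],'lbot'),(L[0],L[1],'lback')):
    d=a-b;print(n,'mid',((a+b)/2).round(4),'front normal yaw',np.degrees(np.arctan2(-d[0],d[1])))
im=cv2.imread('pics/top0.png');hsv=cv2.cvtColor(im,cv2.COLOR_BGR2HSV)
m=cv2.inRange(hsv,(10,60,90),(21,130,255));m[:, :335]=0;m[:,450:]=0;m[:150]=0;m[310:]=0
n,_,st,c=cv2.connectedComponentsWithStats(m)
for i in range(1,n):
    if st[i,4]>200:print('ball',c[i].round(1),st[i,4],ray(cal,c[i],.04).round(4))
for n,p,z in(('jar',(330+118/3,150+217/3),.055),('tin',(330+312/3,150+180/3),.085),('yel',(469,254),.04)):print(n,ray(cal,p,z).round(3))
from scipy.spatial.transform import Rotation as R
s=bot.sense();r=R.from_quat(s['eef_rot']).as_matrix();print(s['time'],s['ee_pos'].round(4),r.round(3).tolist())
E
python3 m.py
```

```text
ledge top [[0.7055, 0.3237], [0.7569, 0.1368], [0.6918, 0.1189], [0.642, 0.3059]] widths [0.194 0.068 0.194 0.066]
bot front [[0.6423, 0.3094], [0.6939, 0.1207]]
grip [5.387e-01 5.000e-04] [0.022 0.048 0.024 0.047] yaw -13.482064722920805
lid [0.5383 0.0009] [0.079 0.202 0.08  0.201] yaw -13.06212115764687
ltop mid [0.6669 0.2124] front normal yaw 14.893217241672906
lbot mid [0.6681 0.2151] front normal yaw 15.287445909447149
lback mid [0.7312 0.2303] front normal yaw 15.379360121386647
ball [364.9 171.5] 515 [ 0.6914 -0.1903  0.04  ]
ball [424.9 269.1] 534 [ 0.4676 -0.3346  0.04  ]
ball [363.5 276.2] 535 [ 0.4472 -0.1926  0.04  ]
jar [ 0.571 -0.202  0.055]
tin [ 0.6   -0.342  0.085]
yel [ 0.505 -0.437  0.04 ]
0.1 [0.1554 0.5269 0.2443] [[-0.959, 0.283, -0.0], [0.283, 0.959, -0.002], [-0.0, -0.002, -1.0]]
```

```bash
cat > d.py <<'E'
import sys
from h import *
from scipy.spatial.transform import Rotation as R
x,y,z,yaw=map(float,sys.argv[1:5])
s=bot.sense();r=R.from_quat(s['eef_rot']).as_matrix()
d=(np.array([x,y,z])-s['ee_pos'])*1000
phi=np.degrees(np.arctan2(r[1,0],r[0,0]));t=-((yaw-phi+90)%180-90)
print('t',s['time'],'ee',s['ee_pos'].round(4),'phi',phi.round(2),'shift',(r.T@d).round(1),'twist',np.radians(t).round(4),'F',np.round(s['wrist_force'],1),'w',round(s['grip_width'],4),'q7',s['q'].round(2))
E
python3 -m pendant '[{"xyz":[-516,-396,30],"twist":-0.058,"hand":1},{"xyz":[-516,-396,30],"twist":-0.058,"hand":1},{"xyz":[-516,-396,30],"twist":-0.058,"hand":1},{"xyz":[-516,-396,30],"twist":-0.058,"hand":1},{"xyz":[-516,-396,30],"twist":-0.058,"hand":1},{"xyz":[-516,-396,30],"twist":-0.058,"hand":1},{"xyz":[-516,-396,30],"twist":-0.058,"hand":1},{"xyz":[-516,-396,30],"twist":-0.058,"hand":1}]' 40; python3 d.py 0.5385 0.0007 0.2 -13.2
```

```text
time: 1.1
ee_pos: [0.4502, 0.1222, 0.222]
eef_rot: [0.114, 0.993, 0.0, -0.0]
wrist_force: [1.2, 1.1, 0.3]
grip_width: 0.0855
t 1.1 ee [0.4502 0.1222 0.222 ] phi 166.92 shift [-113.5  -98.4   22. ] twist 0.0021 F [1.2 1.1 0.3] w 0.0855 q7 [-0.65  0.16  0.4   1.78 -0.07  1.22  1.11]
```

```bash
python3 -m pendant '[{"xyz":[-113,-98,22],"twist":0,"hand":1},{"xyz":[-113,-98,22],"twist":0,"hand":1},{"xyz":[-113,-98,22],"twist":0,"hand":1},{"xyz":[-113,-98,22],"twist":0,"hand":1},{"xyz":[-113,-98,22],"twist":0,"hand":1}]' 40; python3 d.py 0.5385 0.0007 0.2 -13.2; python3 - <<'E'
from h import *
c=cams.get_calibration('wrist');im=cams.get_image('wrist')[...,::-1].copy()
for z,L,w in((.063,50,24),(.035,200,80)):
    a=np.radians(-13.2);X=np.array([np.cos(a),np.sin(a)]);Y=np.array([-X[1],X[0]])
    q=[proj(c,[*(np.array([.5385,.0007])+i*L/2000*X+j*w/2000*Y),z]) for i,j in((1,1),(1,-1),(-1,-1),(-1,1))]
    cv2.polylines(im,[np.array(q).round().astype(int)],True,(0,255,0),1)
cv2.imwrite('pics/w1.png',im)
E
```

```text
time: 1.72
ee_pos: [0.5368, 0.0043, 0.1999]
eef_rot: [0.113, 0.994, 0.001, -0.001]
wrist_force: [0.1, 1.6, -0.4]
grip_width: 0.0857
t 1.725 ee [0.5368 0.0043 0.1999] phi 166.98 shift [-2.5 -3.1 -0.1] twist 0.0032 F [ 0.1  1.6 -0.4] w 0.0857 q7 [-0.42  0.33  0.49  1.64 -0.17  1.22  1.45]
```

View pics/w1.png

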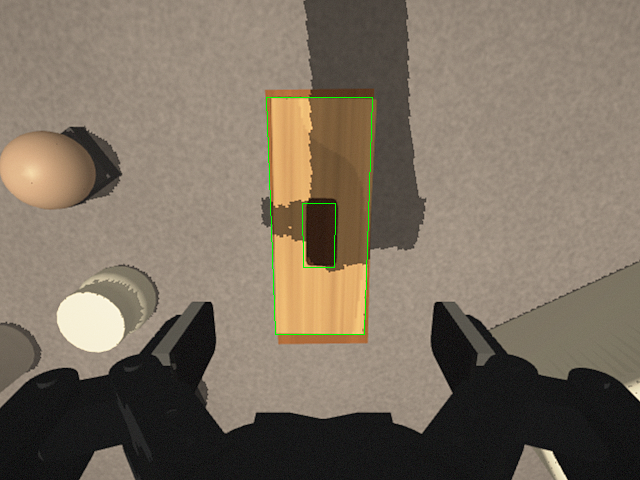

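```bash
python3 d.py 0.537 0.002 0.053 -13.2;python3 -m pendant '[{"xyz":[0,0,60],"twist":0,"hand":1},{"xyz":[0,0,110],"twist":0,"hand":1},{"xyz":[0,0,140],"twist":0,"hand":1},{"xyz":[0,0,140],"twist":0,"hand":1},{"xyz":[0,0,140],"twist":0,"hand":1}]'; python3 d.py 0.537 0.002 0.053 -13.2
```

```text
t 1.775 ee [0.5368 0.0047 0.2001] phi 167.04 shift [ -1.   -2.8 147.1] twist 0.0043 F [ 0.2 -0.2  0.3] w 0.0856 q7 [-0.42  0.33  0.49  1.64 -0.17  1.21  1.45]
time: 2.4
ee_pos: [0.5386, 0.0037, 0.0618]
eef_rot: [0.113, 0.994, 0.0, 0.001]
wrist_force: [0.4, -0.0, -0.1]
grip_width: 0.0854
t 2.4 ee [0.5386 0.0037 0.0618] phi 166.99 shift [ 1.2 -2.1  8.8] twist 0.0033 F [ 0.4 -0.  -0.1] w 0.0854 q7 [-0.37  0.49  0.45  1.8  -0.26  0.91  1.53]
```

```bash
python3 -m pendant '[{"xyz":[1,-2,8],"twist":0,"hand":1},{"xyz":[1,-2,8],"twist":0,"hand":-1},{"xyz":[1,-2,8],"twist":0,"hand":-1},{"xyz":[1,-2,8],"twist":0,"hand":-1},{"xyz":[1,-2,8],"twist":0,"hand":-1},{"xyz":[1,-2,8],"twist":0,"hand":-1},{"xyz":[1,-2,8],"twist":0,"hand":-1}]' 30; python3 d.py 0.537 0.002 0.053 -13.2
```

```text
time: 3.28
ee_pos: [0.5365, 0.0012, 0.0527]
eef_rot: [0.114, 0.993, 0.0, 0.001]
wrist_force: [0.8, 1.3, 3.2]
grip_width: 0.0234
t 3.275 ee [0.5365 0.0012 0.0527] phi 166.9 shift [-0.3  0.9 -0.3] twist 0.0017 F [0.8 1.3 3.2] w 0.0234 q7 [-0.37  0.5   0.44  1.81 -0.27  0.89  1.54]
```

```bash
python3 -m pendant '[{"xyz":[0,0,-20],"twist":0,"hand":-1},{"xyz":[0,0,-60],"twist":0,"hand":-1},{"xyz":[0,0,-110],"twist":0,"hand":-1},{"xyz":[0,0,-150],"twist":0,"hand":-1},{"xyz":[0,0,-150],"twist":0,"hand":-1},{"xyz":[0,0,-150],"twist":0,"hand":-1}]'; python3 d.py 0.6173 0.2004 0.2 15.2
```

```text
time: 4.03
ee_pos: [0.5347, 0.0011, 0.2006]
eef_rot: [0.114, 0.993, -0.0, -0.002]
wrist_force: [0.0, 0.3, -1.8]
grip_width: 0.0235
t 4.025 ee [0.5347 0.0011 0.2006] phi 166.89 shift [-35.3 212.9   0.3] twist -0.494 F [ 0.   0.3 -1.8] w 0.0235 q7 [-0.42  0.33  0.5   1.64 -0.17  1.22  1.46]
```

```bash
python3 -m pendant '[{"xyz":[-7,40,0],"twist":-0.1,"hand":-1},{"xyz":[-14,85,0],"twist":-0.2,"hand":-1},{"xyz":[-21,130,0],"twist":-0.3,"hand":-1},{"xyz":[-28,175,0],"twist":-0.4,"hand":-1},{"xyz":[-35,213,0],"twist":-0.494,"hand":-1},{"xyz":[-35,213,0],"twist":-0.494,"hand":-1},{"xyz":[-35,213,0],"twist":-0.494,"hand":-1}]'; python3 d.py 0.6173 0.2004 0.2 15.2
python3 - <<'E'
from h import *
a=cams.get_image('side')[...,::-1];b=cams.get_image('top')[...,::-1]
cv2.imwrite('pics/top1.png',b);cv2.imwrite('pics/s1.png',np.hstack([a[150:450,0:400],b[100:400,130:530]]))
E
```

```text
time: 4.9
ee_pos: [0.6172, 0.1992, 0.1996]
eef_rot: [-0.132, 0.991, -0.001, -0.002]
wrist_force: [-0.6, -0.9, -2.3]
grip_width: 0.0235
t 4.9 ee [0.6172 0.1992 0.1996] phi -164.86 shift [-0.4  1.1 -0.4] twist -0.001 F [-0.6 -0.9 -2.3] w 0.0235 q7 [-0.54  0.56  0.33  1.29 -0.18  1.33  1.62]
```

View pics/s1.png

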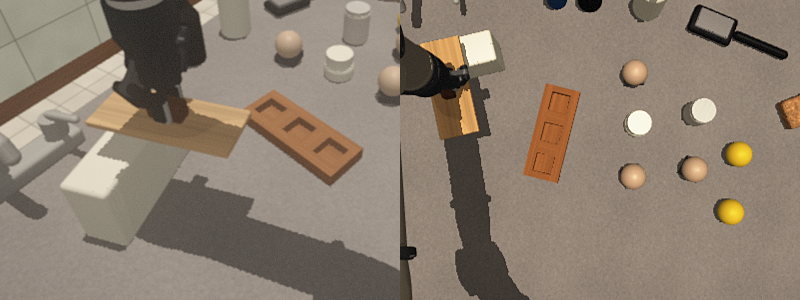

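```bash
python3 -m pendant '[{"xyz":[0,1,20],"twist":0,"hand":-1},{"xyz":[0,1,42],"twist":0,"hand":-1},{"xyz":[0,1,50],"twist":0,"hand":-1},{"xyz":[0,1,56],"twist":0,"hand":-1},{"xyz":[0,1,62],"twist":0,"hand":-1},{"xyz":[0,1,68],"twist":0,"hand":-1},{"xyz":[0,1,74],"twist":0,"hand":-1},{"xyz":[0,1,76],"twist":0,"hand":-1}]'; python3 d.py 0.6173 0.2004 0.1 15.2
python3 - <<'E'
from h import *
a=cams.get_image('side')[...,::-1]
cv2.imwrite('pics/s2.png',a[150:450,0:400])
E
```

```text
time: 6.0
ee_pos: [0.6162, 0.2, 0.1289]
eef_rot: [-0.132, 0.991, -0.0, -0.002]
wrist_force: [-10.4, -4.0, 12.2]
grip_width: 0.0234
t 6.0 ee [0.6162 0.2    0.1289] phi -164.86 shift [-1.3  0.1 28.9] twist -0.0011 F [-10.4  -4.   12.2] w 0.0234 q7 [-0.54  0.6   0.32  1.39 -0.19  1.18  1.63]
```

View pics/s2.png

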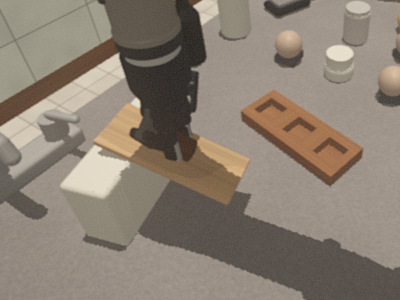

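```bash
python3 -m pendant '[{"xyz":[0,0,2],"twist":0,"hand":-1},{"xyz":[0,0,5],"twist":0,"hand":-1},{"xyz":[0,0,8],"twist":0,"hand":-1},{"xyz":[0,0,11],"twist":0,"hand":-1},{"xyz":[0,0,11],"twist":0,"hand":-1}]' 20; python3 d.py 0.6173 0.2004 0.1 15.2
```

```text
time: 6.68
ee_pos: [0.6169, 0.2001, 0.118]
eef_rot: [-0.132, 0.991, -0.0, -0.001]
wrist_force: [-8.2, -3.7, 8.7]
grip_width: 0.0234
t 6.675 ee [0.6169 0.2001 0.118 ] phi -164.86 shift [-0.5  0.2 18. ] twist -0.0011 F [-8.2 -3.7  8.7] w 0.0234 q7 [-0.54  0.61  0.32  1.4  -0.2   1.16  1.64]
```

```bash
python3 -m pendant '[{"xyz":[0,0,3],"twist":0,"hand":-1},{"xyz":[0,0,6],"twist":0,"hand":-1},{"xyz":[0,0,9],"twist":0,"hand":-1},{"xyz":[0,0,11],"twist":0,"hand":-1},{"xyz":[0,0,11],"twist":0,"hand":-1}]' 20; python3 d.py 0.6173 0.2004 0.1 15.2
python3 - <<'E'
from h import *
a=cams.get_image('side')[...,::-1]
cv2.imwrite('pics/s3.png',a[150:450,0:400])
E
```

```text
time: 7.3
ee_pos: [0.6182, 0.2005, 0.107]
eef_rot: [-0.132, 0.991, -0.0, 0.0]
wrist_force: [-4.7, -2.1, 5.7]
grip_width: 0.0236
t 7.3 ee [0.6182 0.2005 0.107 ] phi -164.86 shift [0.9 0.2 7. ] twist -0.0011 F [-4.7 -2.1  5.7] w 0.0236 q7 [-0.54  0.62  0.31  1.41 -0.2   1.14  1.64]
```

View pics/s3.png

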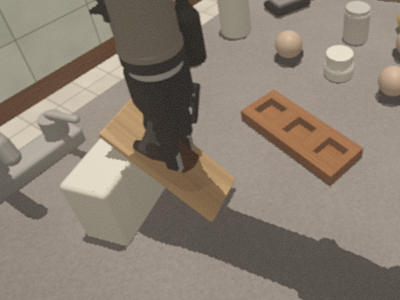

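```bash
python3 -m pendant '[{"xyz":[0,0,3],"twist":0,"hand":-1},{"xyz":[0,0,6],"twist":0,"hand":-1},{"xyz":[0,0,8],"twist":0,"hand":-1},{"xyz":[0,0,8],"twist":0,"hand":-1}]' 20; python3 d.py 0.6173 0.2004 0.1 15.2
```

```text
time: 7.85
ee_pos: [0.6196, 0.2009, 0.0997]
eef_rot: [-0.132, 0.991, 0.0, 0.002]
wrist_force: [-3.9, -1.6, 6.3]
grip_width: 0.0234
t 7.85 ee [0.6196 0.2009 0.0997] phi -164.85 shift [ 2.4  0.2 -0.3] twist -0.0009 F [-3.9 -1.6  6.3] w 0.0234 q7 [-0.54  0.63  0.31  1.42 -0.2   1.12  1.64]
```

```bash
python3 -m pendant '[{"xyz":[0,0,2],"twist":0,"hand":-1},{"xyz":[0,0,4],"twist":0,"hand":-1},{"xyz":[0,0,4],"twist":0,"hand":-1}]' 20; python3 d.py 0.6173 0.2004 0.1 15.2
python3 - <<'E'
from h import *
a=cams.get_image('side')[...,::-1]
cv2.imwrite('pics/s4.png',cv2.resize(a[230:400,50:300],None,fx=2.5,fy=2.5))
E
```

```text
time: 8.22
ee_pos: [0.6194, 0.2011, 0.0958]
eef_rot: [-0.132, 0.991, 0.0, 0.002]
wrist_force: [-5.3, -2.3, 7.1]
grip_width: 0.0237
t 8.225 ee [0.6194 0.2011 0.0958] phi -164.83 shift [ 2.2 -0.1 -4.2] twist -0.0005 F [-5.3 -2.3  7.1] w 0.0237 q7 [-0.54  0.64  0.31  1.42 -0.2   1.11  1.64]
```

View pics/s4.png

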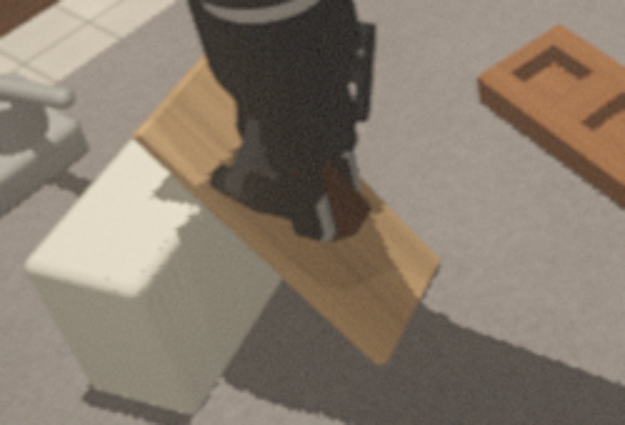

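```bash
python3 - <<'E'
from h import *
c=cams.get_calibration('side');n=np.array([.965,.262])
for z in(0,.006,.012,.018,.025):
    a,b=ray(c,(203.2,376),z)[:2],ray(c,(225.6,334.8),z)[:2]
    m=(a+b)/2;print(z,np.linalg.norm(a-b).round(4),m.round(4),'dist to ledge',((np.array([.6675,.214])-m)@n).round(4))
E
```

```text
0 0.0789 [0.5806 0.1889] dist to ledge 0.0904
0.006 0.0781 [0.5772 0.1918] dist to ledge 0.0929
0.012 0.0773 [0.5738 0.1946] dist to ledge 0.0955
0.018 0.0765 [0.5705 0.1974] dist to ledge 0.098
0.025 0.0755 [0.5665 0.2007] dist to ledge 0.1009
```

```bash
python3 -m pendant '[{"xyz":[0,0,0],"twist":0,"hand":-0.2},{"xyz":[0,0,0],"twist":0,"hand":-0.2},{"xyz":[0,0,0],"twist":0,"hand":0.0},{"xyz":[0,0,-10],"twist":0,"hand":0.0},{"xyz":[0,0,-30],"twist":0,"hand":0.0},{"xyz":[0,0,-70],"twist":0,"hand":0.0},{"xyz":[0,0,-120],"twist":0,"hand":0.0},{"xyz":[0,0,-150],"twist":0,"hand":1}]'; python3 d.py 0.4472 -0.1926 0.25 -13.2
python3 - <<'E'
from h import *
cv2.imwrite('pics/s5.png',cams.get_image('side')[...,::-1]);cv2.imwrite('pics/top2.png',cams.get_image('top')[...,::-1])
a=cv2.imread('pics/s5.png');b=cv2.imread('pics/top2.png')
cv2.imwrite('pics/v5.png',np.hstack([cv2.resize(a[200:420,50:270],(400,400)),cv2.resize(b[170:300,240:370],(400,400),interpolation=cv2.INTER_CUBIC)]))
E
```

```text
time: 9.28
ee_pos: [0.6193, 0.2019, 0.246]
eef_rot: [-0.132, 0.991, 0.0, 0.002]
wrist_force: [0.2, -0.5, 0.2]
grip_width: 0.0596
t 9.275 ee [0.6193 0.2019 0.246 ] phi -164.79 shift [ 269.5 -335.5   -5.4] twist 0.4958 F [ 0.2 -0.5  0.2] w 0.0596 q7 [-0.54  0.53  0.34  1.21 -0.17  1.42  1.61]
```

View pics/v5.png

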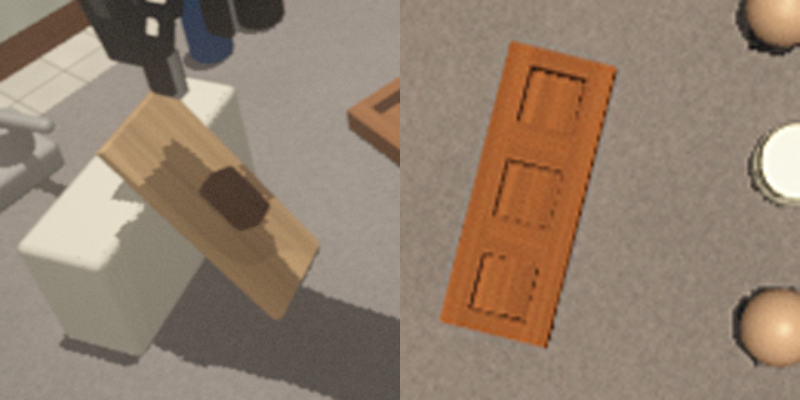

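The lid leans against the ledge with the grip outward, and the gripper is clear of it. The tray is bare: its wells in the crop are near (553,98), (529,193) and (505,288). Next I'll compute the well positions.

```bash
python3 - <<'E'
from h import *
cal=cams.get_calibration('top');k=400/130
f=lambda l,z:np.array([ray(cal,(240+(u-400+.5)/k-.5,170+(v+.5)/k-.5),z)[:2] for u,v in l])
T=f([(511,42),(616,68),(547,347),(441,320)],.025)
print('tray',T.mean(0).round(4),np.linalg.norm(T-np.roll(T,-1,0),axis=1).round(3),'yaw',np.degrees(np.arctan2(*((T[0]+T[1]-T[2]-T[3])[::-1]))).round(2))
W=[f(q,.025) for q in([(530,66),(586,79),(575,133),(519,120)],[(507,158),(563,171),(553,228),(494,214)],[(484,252),(539,266),(526,322),(471,308)])]
for w in W:print('well',w.mean(0).round(4),np.linalg.norm(w-np.roll(w,-1,0),axis=1).round(3))
a=W[0].mean(0)-W[2].mean(0);print(np.degrees(np.arctan2(a[1],a[0])),np.linalg.norm(a)/2)
# robust colour edge: minAreaRect of tray mask
im=cv2.imread('pics/top2.png');h=cv2.cvtColor(im,cv2.COLOR_BGR2HSV);m=cv2.inRange(h,(4,110,40),(16,255,255));m[:,:245]=0;m[:,325:]=0;m[:170]=0;m[300:]=0
c=max(cv2.findContours(m,0,2)[0],key=cv2.contourArea);r=cv2.minAreaRect(c);print(r,ray(cal,r[0],.025).round(4))
b=np.array([ray(cal,p,.025)[:2] for p in cv2.boxPoints(r)]);print(np.linalg.norm(b-np.roll(b,-1,0),axis=1).round(3))
E
```

```text
tray [0.5436 0.0009] [0.083 0.22  0.083 0.219] yaw -12.14
well [ 0.6164 -0.0148] [0.044 0.042 0.044 0.042]
well [0.5442 0.0007] [0.044 0.044 0.046 0.044]
well [0.4718 0.0168] [0.043 0.044 0.043 0.044]
-12.34481275970481 0.07400080468804107
((281.0882263183594, 232.64706420898438), (36.38034439086914, 94.34635162353516), 14.03624439239502) [0.5434 0.0021 0.025 ]
[0.222 0.086 0.222 0.085]
```

```bash
python3 -m pendant '[{"xyz":[270,-335,0],"twist":0.48,"hand":1},{"xyz":[270,-335,0],"twist":0.48,"hand":1},{"xyz":[270,-335,0],"twist":0.48,"hand":1},{"xyz":[270,-335,0],"twist":0.48,"hand":1},{"xyz":[270,-335,0],"twist":0.48,"hand":1},{"xyz":[270,-335,0],"twist":0.48,"hand":1},{"xyz":[270,-335,0],"twist":0.48,"hand":1},{"xyz":[270,-335,0],"twist":0.48,"hand":1}]' 50; python3 d.py 0.4472 -0.1926 0.2 -12.3
```

```text
time: 10.38
ee_pos: [0.4421, -0.1982, 0.2422]
eef_rot: [0.113, 0.994, -0.001, -0.0]
wrist_force: [0.5, 0.6, -0.1]
grip_width: 0.0855
t 10.375 ee [ 0.4421 -0.1982  0.2422] phi 167.04 shift [-3.8  6.7 42.2] twist -0.0115 F [ 0.5  0.6 -0.1] w 0.0855 q7 [-0.15  0.2   0.63  1.71 -0.12  1.28  1.85]
```

```bash
cat > ball.py <<'E'
import sys
from h import *
x,y=map(float,sys.argv[1:3]);z=float(sys.argv[3]) if len(sys.argv)>3 else .04
cal=cams.get_calibration('wrist');im=cams.get_image('wrist')[...,::-1].copy()
cv2.imwrite(f'pics/wb_{int(bot.sense()["time"]*100)}.png',im)
h=cv2.cvtColor(im,cv2.COLOR_BGR2HSV);m=cv2.inRange(h,(8,50,50),(21,150,255))
m=cv2.morphologyEx(m,cv2.MORPH_OPEN,np.ones((7,7)))
u=proj(cal,[x,y,z]);print('pred',u.round(1))
K=np.array(cal['K']);T=np.array(cal['world_from_camera'])
for c in cv2.findContours(m,0,cv2.CHAIN_APPROX_NONE)[0]:
    if cv2.contourArea(c)<1500:continue
    p=c[:,0].astype(float);p=p[(p.min(1)>2)&(p[:,0]<637)&(p[:,1]<477)]
    v=np.c_[p,np.ones(len(p))]@np.linalg.inv(K).T;v/=np.linalg.norm(v,axis=1)[:,None]
    for _ in range(4):
        a=np.linalg.lstsq(v,np.ones(len(v)),rcond=None)[0];e=abs(v@a-1)
        if e.max()<.004:break
        v=v[e<max(.002,np.percentile(e,90))]
    n=np.linalg.norm(a);d=T[:3,:3]@a/n;o=T[:3,3]
    print('blob',p.mean(0).round(1),cv2.contourArea(c),'pos',(o+d*(z-o[2])/d[2]).round(4),'z from size',(o+d*.03/np.sqrt(1-1/n**2))[2].round(4))
E
python3 ball.py 0.4472 -0.1926
```

```text
pred [330.6 217.7]
blob [191.  269.5] 3269.0 pos [ 0.4669 -0.3341  0.04  ] z from size 0.0402
blob [331.  216.7] 3339.0 pos [ 0.4467 -0.1922  0.04  ] z from size 0.0394
```

```bash
python3 d.py 0.447 -0.1923 0.039 -12.3
```

```text
t 10.425 ee [ 0.4439 -0.1946  0.2419] phi 167.36 shift [ -2.6   2.9 202.9] twist -0.0059 F [ 0.8  0.4 -0.2] w 0.0856 q7 [-0.15  0.2   0.63  1.71 -0.12  1.28  1.85]
```

```bash
python3 -m pendant '[{"xyz":[-1,1,60],"twist":0,"hand":1},{"xyz":[-1,1,110],"twist":0,"hand":1},{"xyz":[-1,1,130],"twist":0,"hand":1},{"xyz":[-1,1,130],"twist":0,"hand":1}]'; python3 d.py 0.447 -0.1923 0.039 -12.3
```

```text
time: 10.92
ee_pos: [0.4457, -0.1892, 0.1101]
eef_rot: [0.106, 0.994, 0.001, -0.003]
wrist_force: [0.4, 0.2, -0.4]
grip_width: 0.0855
t 10.925 ee [ 0.4457 -0.1892  0.1101] phi 167.86 shift [-2.3 -2.8 71.1] twist 0.0029 F [ 0.4  0.2 -0.4] w 0.0855 q7 [-0.11  0.34  0.59  1.89 -0.23  0.98  1.94]
```

```bash
python3 -m pendant '[{"xyz":[-2,-2.5,30],"twist":0,"hand":1},{"xyz":[-2,-2.5,60],"twist":0,"hand":1},{"xyz":[-2,-2.5,71],"twist":0,"hand":1},{"xyz":[-2,-2.5,71],"twist":0,"hand":1},{"xyz":[-2,-2.5,71],"twist":0,"hand":1}]'; python3 d.py 0.447 -0.1923 0.039 -12.3
```

```text
time: 11.55
ee_pos: [0.4494, -0.195, 0.0426]
eef_rot: [0.107, 0.994, -0.0, 0.001]
wrist_force: [-0.8, 0.6, 0.8]
grip_width: 0.0851
t 11.55 ee [ 0.4494 -0.195   0.0426] phi 167.72 shift [2.9 2.1 3.6] twist 0.0004 F [-0.8  0.6  0.8] w 0.0851 q7 [-0.06  0.45  0.55  1.95 -0.31  0.83  2.02]
```

```bash
python3 -m pendant '[{"xyz":[1.5,1.5,2],"twist":0,"hand":1},{"xyz":[1.5,1.5,2],"twist":0,"hand":1},{"xyz":[1.5,1.5,2],"twist":0,"hand":-1},{"xyz":[1.5,1.5,2],"twist":0,"hand":-1},{"xyz":[1.5,1.5,2],"twist":0,"hand":-1},{"xyz":[1.5,1.5,2],"twist":0,"hand":-1},{"xyz":[1.5,1.5,2],"twist":0,"hand":-1}]' 50; python3 d.py 0.447 -0.1923 0.039 -12.3
```

```text
time: 12.42
ee_pos: [0.4471, -0.1925, 0.0398]
eef_rot: [0.107, 0.994, 0.0, 0.0]
wrist_force: [-1.5, 1.5, 5.5]
grip_width: 0.0578
t 12.425 ee [ 0.4471 -0.1925  0.0398] phi 167.7 shift [0.2 0.2 0.8] twist 0.0 F [-1.5  1.5  5.5] w 0.0578 q7 [-0.06  0.45  0.55  1.95 -0.32  0.82  2.02]
```

```bash
python3 -m pendant '[{"xyz":[0,0,-5],"twist":0,"hand":-1},{"xyz":[0,0,-15],"twist":0,"hand":-1},{"xyz":[0,0,-35],"twist":0,"hand":-1},{"xyz":[0,0,-60],"twist":0,"hand":-1},{"xyz":[0,0,-80],"twist":0,"hand":-1},{"xyz":[0,0,-90],"twist":0,"hand":-1},{"xyz":[0,0,-90],"twist":0,"hand":-1}]'; python3 d.py 0.4717 0.0167 0.13 -12.3; python3 ball.py .447 -.1923 .128
```

```text
time: 13.3
ee_pos: [0.4472, -0.193, 0.1298]
eef_rot: [0.107, 0.994, -0.0, 0.001]
wrist_force: [-0.4, -0.1, -2.0]
grip_width: 0.0579
t 13.3 ee [ 0.4472 -0.193   0.1298] phi 167.7 shift [ 2.080e+01  2.101e+02 -2.000e-01] twist -0.0 F [-0.4 -0.1 -2. ] w 0.0579 q7 [-0.12  0.32  0.61  1.87 -0.21  1.02  1.93]
pred [325.  320.5]
blob [119.  321.2] 6761.0 pos [ 0.4289 -0.2707  0.128 ] z from size 0.0275
blob [323.6 327.1] 19535.5 pos [ 0.4476 -0.1932  0.128 ] z from size 0.1294
```

```bash
python3 d.py 0.616 -0.0149 0.14 -12.3
```

```text
t 13.35 ee [ 0.4467 -0.1927  0.1291] phi 167.7 shift [-127.5  209.8  -10.9] twist -0.0 F [-1.1 -0.5 -1.8] w 0.0578 q7 [-0.12  0.32  0.61  1.87 -0.21  1.02  1.93]
```

```bash
python3 -m pendant '[{"xyz":[-15,25,-10],"twist":0,"hand":-1},{"xyz":[-40,65,-10],"twist":0,"hand":-1},{"xyz":[-65,107,-10],"twist":0,"hand":-1},{"xyz":[-90,148,-10],"twist":0,"hand":-1},{"xyz":[-112,185,-10],"twist":0,"hand":-1},{"xyz":[-127,210,-10],"twist":0,"hand":-1},{"xyz":[-127,210,-10],"twist":0,"hand":-1},{"xyz":[-127,210,-10],"twist":0,"hand":-1}]'; python3 d.py 0.616 -0.0149 0.0434 -12.3; python3 - <<'E'
from h import *
c=cams.get_calibration('wrist');im=cams.get_image('wrist')[...,::-1].copy()
a=np.radians(-12.3);X=np.array([np.cos(a),np.sin(a)]);Y=np.array([-X[1],X[0]])
for cx,L,w in((0,222,84),(0,44,44),(-74,44,44)):
    q=[proj(c,[*(np.array([.544,.0009])+(cx+i*L/2)/1000*X+j*w/2000*Y),.025]) for i,j in((1,1),(1,-1),(-1,-1),(-1,1))]
    cv2.polylines(im,[np.array(q).round().astype(int)],True,(0,255,0),1)
cv2.imwrite('pics/w2.png',im)
E
```

```text
time: 14.35
ee_pos: [0.6145, -0.0158, 0.1379]
eef_rot: [0.108, 0.994, -0.001, -0.001]
wrist_force: [-0.3, -0.6, -1.9]
grip_width: 0.0576
t 14.35 ee [ 0.6145 -0.0158  0.1379] phi 167.64 shift [-1.5  1.4 94.5] twist -0.001 F [-0.3 -0.6 -1.9] w 0.0576 q7 [-0.34  0.56  0.51  1.49 -0.28  1.17  1.57]
```

View pics/w2.png

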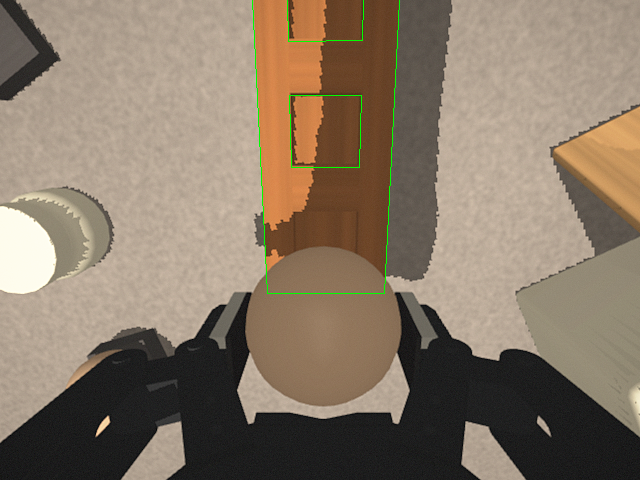

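```bash
python3 -m pendant '[{"xyz":[-1,1,30],"twist":0,"hand":-1},{"xyz":[-1,1,55],"twist":0,"hand":-1},{"xyz":[-1,1,75],"twist":0,"hand":-1},{"xyz":[-1,1,84],"twist":0,"hand":-1},{"xyz":[-1,1,84],"twist":0,"hand":-1},{"xyz":[-1,1,84],"twist":0,"hand":-1}]'; python3 d.py 0.616 -0.0149 0.0455 -12.3
```

```text
time: 15.15
ee_pos: [0.6177, -0.0145, 0.0564]
eef_rot: [0.107, 0.994, 0.0, 0.001]
wrist_force: [0.1, 0.4, -1.3]
grip_width: 0.0578
t 15.15 ee [ 0.6177 -0.0145  0.0564] phi 167.66 shift [ 1.5 -0.8 10.9] twist -0.0006 F [ 0.1  0.4 -1.3] w 0.0578 q7 [-0.32  0.64  0.48  1.57 -0.33  1.01  1.61]
```

```bash
python3 -m pendant '[{"xyz":[1,-0.5,4],"twist":0,"hand":-1},{"xyz":[1,-0.5,8],"twist":0,"hand":-1},{"xyz":[1,-0.5,10],"twist":0,"hand":-1},{"xyz":[1,-0.5,10],"twist":0,"hand":-1},{"xyz":[1,-0.5,10],"twist":0,"hand":-1}]'; python3 d.py 0.616 -0.0149 0.0455 -12.3
```

```text
time: 15.78
ee_pos: [0.6158, -0.0145, 0.0453]
eef_rot: [0.107, 0.994, -0.0, 0.0]
wrist_force: [-0.0, -1.0, -1.8]
grip_width: 0.0577
t 15.775 ee [ 0.6158 -0.0145  0.0453] phi 167.69 shift [-0.3 -0.4 -0.2] twist -0.0002 F [-0.  -1.  -1.8] w 0.0577 q7 [-0.32  0.65  0.47  1.58 -0.34  0.99  1.61]
```

```bash
python3 -m pendant '[{"xyz":[0,0,1.5],"twist":0,"hand":-1},{"xyz":[0,0,2],"twist":0,"hand":-1},{"xyz":[0,0,2],"twist":0,"hand":-1}]'; python3 d.py 0.616 -0.0149 0.0455 -12.3
```

```text
time: 16.15
ee_pos: [0.6161, -0.0145, 0.0449]
eef_rot: [0.107, 0.994, 0.0, 0.0]
wrist_force: [-2.9, -0.1, 8.0]
grip_width: 0.0579
t 16.15 ee [ 0.6161 -0.0145  0.0449] phi 167.69 shift [-0.  -0.4 -0.6] twist -0.0001 F [-2.9 -0.1  8. ] w 0.0579 q7 [-0.32  0.65  0.47  1.58 -0.34  0.99  1.61]
```

```bash
python3 -m pendant '[{"xyz":[0,0,-1],"twist":0,"hand":0.5},{"xyz":[0,0,-1],"twist":0,"hand":1},{"xyz":[0,0,-1],"twist":0,"hand":1},{"xyz":[0,0,-1],"twist":0,"hand":1},{"xyz":[0,0,-30],"twist":0,"hand":1},{"xyz":[0,0,-80],"twist":0,"hand":1},{"xyz":[0,0,-130],"twist":0,"hand":1},{"xyz":[0,0,-160],"twist":0,"hand":1}]'; python3 ball.py .616 -.0149 .0454;  python3 d.py 0.4672 -0.3342 0.11 -12.3
```

```text
time: 17.15
ee_pos: [0.6169, -0.0146, 0.2064]
eef_rot: [0.107, 0.994, 0.0, 0.002]
wrist_force: [-0.0, -0.2, 0.0]
grip_width: 0.0853
pred [322.3 222.6]
blob [140.5 328.7] 1935.0 pos [ 0.6765 -0.1917  0.0454] z from size -0.0601
blob [322.7 222. ] 4301.5 pos [ 0.6153 -0.0145  0.0454] z from size 0.0441
blob [580.1 167.8] 11764.5 pos [0.6083 0.1839 0.0454] z from size 0.1182
t 17.2 ee [ 0.6189 -0.0149  0.2102] phi 167.7 shift [  81.3 -344.5   98.6] twist 0.0 F [ 2.  -0.6  2.9] w 0.0854 q7 [-0.35  0.5   0.54  1.39 -0.26  1.31  1.55]
```

```bash
python3 -m pendant '[{"xyz":[81,-344,0],"twist":0,"hand":1},{"xyz":[81,-344,0],"twist":0,"hand":1},{"xyz":[81,-344,0],"twist":0,"hand":1},{"xyz":[81,-344,0],"twist":0,"hand":1},{"xyz":[81,-344,0],"twist":0,"hand":1},{"xyz":[81,-344,0],"twist":0,"hand":1},{"xyz":[81,-344,0],"twist":0,"hand":1},{"xyz":[81,-344,0],"twist":0,"hand":1}]'; python3 d.py 0.4672 -0.3342 0.10 -12.3; python3 ball.py .4672 -.3342
```

```text
time: 18.2
ee_pos: [0.4637, -0.3323, 0.2027]
eef_rot: [0.107, 0.994, 0.001, -0.0]
wrist_force: [0.7, -0.1, -0.8]
grip_width: 0.0855
t 18.2 ee [ 0.4637 -0.3323  0.2027] phi 167.72 shift [ -3.8  -1.3 102.7] twist 0.0003 F [ 0.7 -0.1 -0.8] w 0.0855 q7 [ 0.14  0.43  0.63  1.54 -0.26  1.26  2.17]
pred [321.3 228.4]
blob [321.3 227.9] 4235.0 pos [ 0.4669 -0.3338  0.04  ] z from size 0.0397
```

```bash
python3 -m pendant '[{"xyz":[-2,-1,50],"twist":0,"hand":1},{"xyz":[-2,-1,95],"twist":0,"hand":1},{"xyz":[-2,-1,110],"twist":0,"hand":1},{"xyz":[-2,-1,110],"twist":0,"hand":1},{"xyz":[-2,-1,110],"twist":0,"hand":1}]'; python3 d.py 0.467 -0.334 0.039 -12.3
```

```text
time: 18.88
ee_pos: [0.4667, -0.3353, 0.0953]
eef_rot: [0.107, 0.994, -0.001, 0.002]
wrist_force: [-0.3, -0.4, -1.2]
grip_width: 0.0853
t 18.875 ee [ 0.4667 -0.3353  0.0953] phi 167.74 shift [ 0.2  1.5 56.3] twist 0.0007 F [-0.3 -0.4 -1.2] w 0.0853 q7 [ 0.17  0.53  0.59  1.67 -0.34  1.04  2.23]
```

```bash
python3 -m pendant '[{"xyz":[0,1,30],"twist":0,"hand":1},{"xyz":[0,1,52],"twist":0,"hand":1},{"xyz":[0,1,54],"twist":0,"hand":1},{"xyz":[0,1,54],"twist":0,"hand":1},{"xyz":[0,1,54],"twist":0,"hand":1}]'; python3 d.py 0.467 -0.334 0.039 -12.3
```

```text
time: 19.5
ee_pos: [0.4664, -0.3344, 0.0409]
eef_rot: [0.107, 0.994, -0.001, 0.001]
wrist_force: [0.3, 0.3, 1.1]
grip_width: 0.0854
t 19.5 ee [ 0.4664 -0.3344  0.0409] phi 167.7 shift [-0.5  0.5  1.9] twist -0.0 F [0.3 0.3 1.1] w 0.0854 q7 [ 0.2   0.6   0.56  1.72 -0.38  0.93  2.26]
```

Close, then lift.

```bash
python3 -m pendant '[{"xyz":[0,0,1],"twist":0,"hand":-1},{"xyz":[0,0,1],"twist":0,"hand":-1},{"xyz":[0,0,1],"twist":0,"hand":-1},{"xyz":[0,0,1],"twist":0,"hand":-1},{"xyz":[0,0,1],"twist":0,"hand":-1}]' 50; python3 d.py 0.467 -0.334 0.039 -12.3;  python3 -m pendant '[{"xyz":[0,0,-5],"twist":0,"hand":-1},{"xyz":[0,0,-15],"twist":0,"hand":-1},{"xyz":[0,0,-35],"twist":0,"hand":-1},{"xyz":[0,0,-60],"twist":0,"hand":-1},{"xyz":[0,0,-85],"twist":0,"hand":-1},{"xyz":[0,0,-105],"twist":0,"hand":-1},{"xyz":[0,0,-105],"twist":0,"hand":-1}]'; python3 d.py 0.4717 0.0167 0.145 -12.3
```

```text
time: 20.12
ee_pos: [0.4657, -0.3338, 0.0391]
eef_rot: [0.107, 0.994, -0.0, 0.001]
wrist_force: [-1.1, 0.8, 5.2]
grip_width: 0.0578
t 20.125 ee [ 0.4657 -0.3338  0.0391] phi 167.69 shift [-1.3  0.1  0.1] twist -0.0001 F [-1.1  0.8  5.2] w 0.0578 q7 [ 0.2   0.6   0.56  1.72 -0.38  0.93  2.27]
time: 21.0
ee_pos: [0.4662, -0.3345, 0.1451]
eef_rot: [0.107, 0.994, -0.001, 0.002]
wrist_force: [0.3, 0.3, -2.0]
grip_width: 0.0578
t 21.0 ee [ 0.4662 -0.3345  0.1451] phi 167.69 shift [ 69.5 344.3  -0.7] twist -0.0001 F [ 0.3  0.3 -2. ] w 0.0578 q7 [ 0.15  0.48  0.62  1.62 -0.3   1.14  2.2 ]
```

```bash
python3 -m pendant '[{"xyz":[5,25,0],"twist":0,"hand":-1},{"xyz":[15,75,0],"twist":0,"hand":-1},{"xyz":[26,130,0],"twist":0,"hand":-1},{"xyz":[37,185,0],"twist":0,"hand":-1},{"xyz":[48,240,0],"twist":0,"hand":-1},{"xyz":[58,290,0],"twist":0,"hand":-1},{"xyz":[66,328,0],"twist":0,"hand":-1},{"xyz":[69,344,0],"twist":0,"hand":-1}]'; python3 -m pendant '[{"xyz":[0,0,0],"twist":0,"hand":-1},{"xyz":[0,0,0],"twist":0,"hand":-1}]';python3 d.py 0.4717 0.0167 0.0455 -12.3
```

```text
time: 22.0
ee_pos: [0.4701, 0.0202, 0.1422]
eef_rot: [0.105, 0.994, 0.0, -0.001]
wrist_force: [0.2, -0.6, -2.1]
grip_width: 0.0577
time: 22.25
ee_pos: [0.4711, 0.0147, 0.1431]
eef_rot: [0.109, 0.994, -0.001, -0.0]
wrist_force: [-0.0, -1.3, -2.2]
grip_width: 0.0581
t 22.25 ee [0.4711 0.0147 0.1431] phi 167.5 shift [-0.1  2.2 97.6] twist -0.0035 F [-0.  -1.3 -2.2] w 0.0581 q7 [-0.51  0.26  0.53  1.89 -0.15  1.04  1.43]
```

```bash
python3 -m pendant '[{"xyz":[0,0.5,30],"twist":0,"hand":-1},{"xyz":[0,0.5,60],"twist":0,"hand":-1},{"xyz":[0,0.5,83],"twist":0,"hand":-1},{"xyz":[0,0.5,89],"twist":0,"hand":-1},{"xyz":[0,0.5,89],"twist":0,"hand":-1},{"xyz":[0,0.5,89],"twist":0,"hand":-1}]'; python3 d.py 0.4717 0.0167 0.0455 -12.3
```

```text
time: 23.0
ee_pos: [0.4724, 0.0173, 0.0553]
eef_rot: [0.108, 0.994, 0.0, 0.001]
wrist_force: [0.2, 1.1, -1.2]
grip_width: 0.0575
t 23.0 ee [0.4724 0.0173 0.0553] phi 167.65 shift [ 0.6 -0.7  9.8] twist -0.0008 F [ 0.2  1.1 -1.2] w 0.0575 q7 [-0.46  0.39  0.49  1.98 -0.24  0.83  1.51]
```

```bash
python3 -m pendant '[{"xyz":[0.5,-0.5,4],"twist":0,"hand":-1},{"xyz":[0.5,-0.5,8],"twist":0,"hand":-1},{"xyz":[0.5,-0.5,10],"twist":0,"hand":-1},{"xyz":[0.5,-0.5,11],"twist":0,"hand":-1},{"xyz":[0.5,-0.5,11],"twist":0,"hand":-1}]'; python3 d.py 0.4717 0.0167 0.0455 -12.3
```

```text
time: 23.62
ee_pos: [0.4705, 0.0175, 0.0443]
eef_rot: [0.107, 0.994, 0.0, -0.0]
wrist_force: [-4.0, -0.5, 8.1]
grip_width: 0.0579
t 23.625 ee [0.4705 0.0175 0.0443] phi 167.71 shift [-1.4 -0.6 -1.3] twist 0.0002 F [-4.  -0.5  8.1] w 0.0579 q7 [-0.46  0.4   0.48  1.99 -0.26  0.81  1.52]
```

```bash
python3 -m pendant '[{"xyz":[0,0,-1],"twist":0,"hand":0.5},{"xyz":[0,0,-1],"twist":0,"hand":1},{"xyz":[0,0,-1],"twist":0,"hand":1},{"xyz":[0,0,-1],"twist":0,"hand":1},{"xyz":[0,0,-30],"twist":0,"hand":1},{"xyz":[0,0,-80],"twist":0,"hand":1},{"xyz":[0,0,-130],"twist":0,"hand":1},{"xyz":[0,0,-160],"twist":0,"hand":1}]'; python3 ball.py .4717 .0167 .0454;  python3 d.py 0.691 -0.190 0.2 -12.3
```

```text
time: 24.62
ee_pos: [0.4718, 0.0173, 0.2059]
eef_rot: [0.107, 0.994, 0.001, 0.002]
wrist_force: [0.8, 0.0, 0.4]
grip_width: 0.0854
pred [322.  223.9]
blob [322.3 379.1] 3535.0 pos [ 0.6154 -0.0149  0.0454] z from size 0.0448
blob [559.2 327.9] 9404.0 pos [0.6002 0.1932 0.0454] z from size 0.1365
blob [322.2 222.6] 4303.5 pos [0.4707 0.0171 0.0454] z from size 0.0438
t 24.675 ee [0.474  0.0173 0.2091] phi 167.68 shift [-256.2 -156.2   10.8] twist -0.0004 F [ 0.8 -0.5  2.2] w 0.0857 q7 [-0.54  0.19  0.55  1.79 -0.11  1.18  1.39]
```

```bash
python3 -m pendant '[{"xyz":[-256,-156,0],"twist":0,"hand":1},{"xyz":[-256,-156,0],"twist":0,"hand":1},{"xyz":[-256,-156,0],"twist":0,"hand":1},{"xyz":[-256,-156,0],"twist":0,"hand":1},{"xyz":[-256,-156,0],"twist":0,"hand":1},{"xyz":[-256,-156,0],"twist":0,"hand":1},{"xyz":[-256,-156,0],"twist":0,"hand":1},{"xyz":[-256,-156,0],"twist":0,"hand":1}]'; python3 d.py 0.691 -0.190 0.10 -12.3; python3 ball.py .691 -.190
```

```text
time: 25.68
ee_pos: [0.6874, -0.1877, 0.204]
eef_rot: [0.106, 0.994, 0.001, 0.0]
wrist_force: [0.3, 0.8, 0.7]
grip_width: 0.085
t 25.675 ee [ 0.6874 -0.1877  0.204 ] phi 167.8 shift [ -4.   -1.6 104. ] twist 0.0017 F [0.3 0.8 0.7] w 0.085 q7 [-0.04  0.73  0.57  1.05 -0.37  1.45  1.81]
pred [320.9 228.1]
blob [320.  226.1] 4212.5 pos [ 0.6892 -0.1901  0.04  ] z from size 0.0396
blob [537.9  79.6] 6675.5 pos [ 0.6154 -0.0114  0.04  ] z from size 0.0441
```

```bash
python3 -m pendant '[{"xyz":[-1,-1,50],"twist":0,"hand":1},{"xyz":[-1,-1,95],"twist":0,"hand":1},{"xyz":[-1,-1,110],"twist":0,"hand":1},{"xyz":[-1,-1,110],"twist":0,"hand":1},{"xyz":[-1,-1,110],"twist":0,"hand":1}]'; python3 d.py 0.6897 -0.190 0.039 -12.3
```

```text
time: 26.35
ee_pos: [0.69, -0.1912, 0.0962]
eef_rot: [0.107, 0.994, -0.001, 0.002]
wrist_force: [-0.2, -0.3, 0.4]
grip_width: 0.0855
t 26.35 ee [ 0.69   -0.1912  0.0962] phi 167.73 shift [ 0.8  1.2 57.2] twist 0.0005 F [-0.2 -0.3  0.4] w 0.0855 q7 [-0.04  0.8   0.54  1.2  -0.4   1.24  1.85]
```

```bash
python3 -m pendant '[{"xyz":[0.5,1,30],"twist":0,"hand":1},{"xyz":[0.5,1,52],"twist":0,"hand":1},{"xyz":[0.5,1,55.5],"twist":0,"hand":1},{"xyz":[0.5,1,55.5],"twist":0,"hand":1},{"xyz":[0.5,1,55.5],"twist":0,"hand":1}]'; python3 d.py 0.6897 -0.190 0.039 -12.3
```

```text
time: 26.98
ee_pos: [0.6894, -0.1903, 0.0399]
eef_rot: [0.107, 0.994, -0.0, 0.002]
wrist_force: [-0.5, 0.7, 0.1]
grip_width: 0.0853
t 26.975 ee [ 0.6894 -0.1903  0.0399] phi 167.7 shift [-0.2  0.4  0.9] twist 0.0 F [-0.5  0.7  0.1] w 0.0853 q7 [-0.04  0.85  0.52  1.25 -0.43  1.14  1.87]
```

```bash
python3 -m pendant '[{"xyz":[0,0,0.5],"twist":0,"hand":-1},{"xyz":[0,0,0.5],"twist":0,"hand":-1},{"xyz":[0,0,0.5],"twist":0,"hand":-1},{"xyz":[0,0,0.5],"twist":0,"hand":-1},{"xyz":[0,0,0.5],"twist":0,"hand":-1}]' 50; python3 d.py 0.6897 -0.190 0.039 -12.3
```

```text
time: 27.6
ee_pos: [0.6886, -0.1898, 0.0384]
eef_rot: [0.107, 0.994, -0.0, 0.001]
wrist_force: [-0.4, 0.4, 5.8]
grip_width: 0.0578
t 27.6 ee [ 0.6886 -0.1898  0.0384] phi 167.71 shift [-1.1  0.1 -0.6] twist 0.0001 F [-0.4  0.4  5.8] w 0.0578 q7 [-0.04  0.85  0.52  1.25 -0.43  1.14  1.87]
```

```bash
python3 -m pendant '[{"xyz":[0,0,-5],"twist":0,"hand":-1},{"xyz":[0,0,-15],"twist":0,"hand":-1},{"xyz":[0,0,-35],"twist":0,"hand":-1},{"xyz":[0,0,-60],"twist":0,"hand":-1},{"xyz":[0,0,-85],"twist":0,"hand":-1},{"xyz":[0,0,-115],"twist":0,"hand":-1},{"xyz":[0,0,-115],"twist":0,"hand":-1}]'; python3 d.py 0.5435 0.0009 0.155 -12.3
```

```text
time: 28.48
ee_pos: [0.6903, -0.191, 0.157]
eef_rot: [0.107, 0.994, -0.001, 0.004]
wrist_force: [-0.0, -0.6, -1.8]
grip_width: 0.0578
t 28.475 ee [ 0.6903 -0.191   0.157 ] phi 167.71 shift [184.2 156.2   0.3] twist 0.0002 F [-0.  -0.6 -1.8] w 0.0578 q7 [-0.04  0.75  0.56  1.13 -0.38  1.35  1.83]
```

```bash
python3 -m pendant '[{"xyz":[18,15,0],"twist":0,"hand":-1},{"xyz":[55,47,0],"twist":0,"hand":-1},{"xyz":[95,80,0],"twist":0,"hand":-1},{"xyz":[135,115,0],"twist":0,"hand":-1},{"xyz":[168,143,0],"twist":0,"hand":-1},{"xyz":[184,156,0],"twist":0,"hand":-1},{"xyz":[184,156,0],"twist":0,"hand":-1},{"xyz":[184,156,0],"twist":0,"hand":-1}]';python3 d.py 0.5437 0.0009 0.0455 -12.3
```

```text
time: 29.48
ee_pos: [0.542, 0.0005, 0.1521]
eef_rot: [0.108, 0.994, -0.001, 0.0]
wrist_force: [-0.2, -1.0, -2.2]
grip_width: 0.058
t 29.475 ee [5.420e-01 5.000e-04 1.521e-01] phi 167.62 shift [ -1.5   0.9 106.6] twist -0.0013 F [-0.2 -1.  -2.2] w 0.058 q7 [-0.48  0.41  0.6   1.69 -0.25  1.12  1.54]
```

```bash
python3 -m pendant '[{"xyz":[0,0,30],"twist":0,"hand":-1},{"xyz":[0,0,65],"twist":0,"hand":-1},{"xyz":[0,0,90],"twist":0,"hand":-1},{"xyz":[0,0,97],"twist":0,"hand":-1},{"xyz":[0,0,97],"twist":0,"hand":-1},{"xyz":[0,0,97],"twist":0,"hand":-1}]'; python3 d.py 0.5437 0.0009 0.0445 -12.3
```

```text
time: 30.22
ee_pos: [0.5429, 0.0013, 0.0565]
eef_rot: [0.107, 0.994, 0.0, 0.001]
wrist_force: [-0.0, 0.3, -1.9]
grip_width: 0.0577
t 30.225 ee [0.5429 0.0013 0.0565] phi 167.66 shift [-0.8 -0.3 12. ] twist -0.0007 F [-0.   0.3 -1.9] w 0.0577 q7 [-0.44  0.52  0.55  1.79 -0.33  0.92  1.61]
```

```bash
python3 -m pendant '[{"xyz":[-0.5,0,4],"twist":0,"hand":-1},{"xyz":[-0.5,0,8],"twist":0,"hand":-1},{"xyz":[-0.5,0,10],"twist":0,"hand":-1},{"xyz":[-0.5,0,12],"twist":0,"hand":-1},{"xyz":[-0.5,0,12],"twist":0,"hand":-1}]'; python3 d.py 0.5437 0.0009 0.0445 -12.3
```

```text
time: 30.85
ee_pos: [0.5423, 0.0016, 0.0435]
eef_rot: [0.107, 0.994, -0.0, 0.0]
wrist_force: [0.1, -0.1, 0.7]
grip_width: 0.058
t 30.85 ee [0.5423 0.0016 0.0435] phi 167.69 shift [-1.5 -0.4 -1. ] twist -0.0002 F [ 0.1 -0.1  0.7] w 0.058 q7 [-0.43  0.54  0.54  1.8  -0.35  0.89  1.62]
```

```bash
python3 -m pendant '[{"xyz":[0,0,0],"twist":0,"hand":0.5},{"xyz":[0,0,0],"twist":0,"hand":1},{"xyz":[0,0,0],"twist":0,"hand":1},{"xyz":[0,0,0],"twist":0,"hand":1},{"xyz":[0,0,-30],"twist":0,"hand":1},{"xyz":[0,0,-80],"twist":0,"hand":1},{"xyz":[0,0,-130],"twist":0,"hand":1},{"xyz":[0,0,-160],"twist":0,"hand":1}]'; python3 -m pendant '[{"xyz":[0,-60,0],"twist":0,"hand":1},{"xyz":[0,-120,0],"twist":0,"hand":1},{"xyz":[0,-150,0],"twist":0,"hand":1},{"xyz":[0,-150,0],"twist":0,"hand":1}]'; python3 ball.py .5437 .0009 .0454; python3 - <<'E'
from h import *
a=cams.get_image('side')[...,::-1];b=cams.get_image('top')[...,::-1];cv2.imwrite('pics/top9.png',b)
cal=cams.get_calibration('top')
cv2.imwrite('pics/v9.png',np.hstack([a[100:420,30:430],b[100:420,120:520]]))
E
```

```text
time: 31.85
ee_pos: [0.5431, 0.0015, 0.2062]
eef_rot: [0.107, 0.994, 0.0, 0.002]
wrist_force: [-0.1, -0.2, 0.1]
grip_width: 0.0854
time: 32.35
ee_pos: [0.5088, -0.1485, 0.2037]
eef_rot: [0.111, 0.994, -0.001, 0.0]
wrist_force: [0.6, 0.5, 0.5]
grip_width: 0.0855
pred [513.6 226.3]
blob [504.8 308.3] 3995.0 pos [ 0.6147 -0.0133  0.0454] z from size 0.0356
blob [516.3 225.5] 4913.0 pos [0.5432 0.0013 0.0454] z from size 0.0439
blob [530.2 128.3] 5989.0 pos [0.4709 0.0172 0.0454] z from size 0.0439
```

View pics/v9.png

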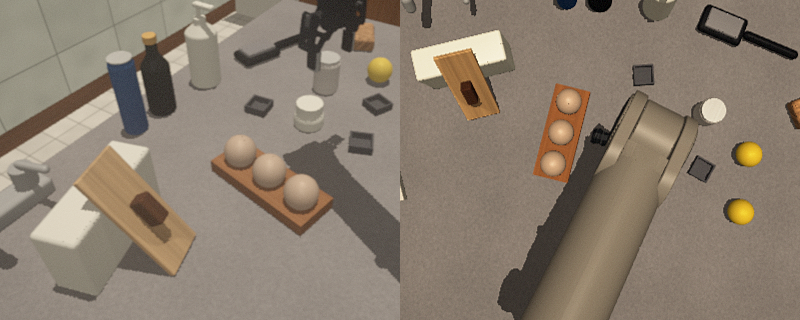

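The picture shows the lid leaning with its grip outward, and all three balls in the wells at (569,101), (561,132) and (553,163) in the right half. The tin and jar are still standing and the gripper is clear, so I'm handing in.

```bash
python3 -c "
from cell import workorder;print(workorder.hand_in())"
```

```text
the job is handed in; nothing more can be done
None
```

The lid is leaning against the ledge, the three beige bath bombs are in the three wells, and the job is handed in at about 32.5 s on the robot's clock. It reported no verdict.

- **Lid:** I took it off by the grip block and lowered one end onto the ledge's upper front edge, so it turned in the fingers until its foot met the counter. The tilt just before release came out at about 0.95 rad, and the last side picture still shows it leaning, grip outward.
- **Bath bombs:** I lowered each ball until the wrist force showed contact, then opened the fingers. In the last wrist picture all three sat within about 2 mm of the wells I had measured. Their heights by apparent size were about 44 mm above the counter, against the expected 45.4 mm. One far-well reading gave 36 mm. I did not trust it, because its outline in that picture was poor and two earlier readings of the same ball gave 44 to 45 mm.
- **Tin and jar:** the last pictures show both standing, and I never moved the gripper down onto them. I did not measure their positions again.

I viewed 12 pictures, more than the planned 8 but within the limit.

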